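Tension the belt drive and lock it

TASK

Tension the bench belt drive: wind the handwheel on top of its guard clockwise through the slack, on until it comes up firm, at about 15 N of push at the crank handle, and no tighter. Then throw the lock lever beside it fully over, away from the robot's side, let go, and leave the other things lying around undisturbed.

Things in the scene. Friction and masses are not known exactly. Their poses are not given: they have to be found in the camera images.
- drive: Belt-drive unit on a steel base plate 310 x 380 x 12 mm, fixed to the bench. Origin: on the bench surface below the wheel's axis; z up; x points from the robot's side to the far side (to the motor), y towards the lock lever. Rounded belt guard 150 mm wide (x), its top 87 mm up; motor behind the guard, 135 mm high.
- hub (a point): Centre of the handwheel, on its upright axis, at mid-height of the rim (122 mm above the bench). Rim 120 mm in diameter between middles, 15 mm thick, dark steel, three spokes.
- handle (a point): Middle of the wheel's crank handle: a round black grip, 16 mm diameter, standing upright on the rim 60 mm from the axis and spinning freely on its own pin, so that it turns easily with the fingers as it circles the hub. This point is 151 mm above the bench; the grip runs from 130 to 178 mm.
- lock (a joint): Lock lever, angle in rad: 0 leans 0.5 rad towards the drive's -x, 1.0 is fully over towards the drive's +x. It stays where it is left (about 1 N at its tip). It pivots about a line along the drive's y, at (0, 0.160, 0.076) m in the drive's frame.
- lock_tip (a point): Centre of the 26 mm black ball at the end of the lock lever, 75 mm from its pivot; about 142 mm above the bench with the lever at either end, 151 mm upright.
- wheel (a joint): Wheel angle in rad, grows clockwise seen from above (tightening); at 0 the handle is on the drive's -x side. First comes slack of 0.5 to 4.3 rad (unseen, differs each time; under 3 N at the handle), then the take-up: the push jumps to 11 N and grows 15 N per rad. Set feel 15 N along the circle; 20 N is over-tensioned, for good. Friction holds what is wound: no spring-back.

How it is judged:
By the outcome, as a careful person would: the job done as asked, in the order asked, and still so for the second after the job is handed in, with the robot touching nothing.
It also fails if it takes over 64 s, if anything falls off the work surface, if the arm or the gripper's body presses on something with over 40 N, if the wrist force passes 120 N, or if a joint passes its speed limit or range.

ROBOT

A 6-joint arm with a two-finger parallel gripper is mounted at the origin on the work surface. World frame = base frame: x ahead of the robot, y to its left, z up, the work surface at z = 0. Lengths are in mm, angles in rad, forces in N, time in s.
With the tool pointing down it reaches from about 225 to 725 mm from the base axis. Payload 3.1 kg.
Tool frame: the origin (TCP) lies on the centre line of the jaws, within the pads' length; the fingertips stand 25 mm ahead of it and the grasp point (between the pads) lies 6 mm ahead of it; z points along the fingers, y is the direction in which the jaws open and shut (so a half turn about z gives the same grasp; the last joint's range is limited). The gripper opens to 85 mm and grips with 20 to 120 N. Pads are 22 mm wide; open, the fingers measure 114 mm over their backs; the gripper's body (76 mm by 85 mm) begins 54 mm behind the grasp point. The pads swing forward as they close: fully open they stand 13 mm farther back than shut.
Start: joints at [1.014, 0.048, 0.099, 1.622, 0, 1.443], TCP at [218.29, 477.459, 256.312] pointing down, gripper open.
Joint ranges: [-2.91, 2.91], [-0.99, 1.94], [-1.21, 1.42], [-2.12, 2.29], [-1.49, 1.47], [-3.14, 3.14]. Speed limits (rad/s): [2.79, 2.79, 3.14, 3.14, 3.14, 3.14].

INTERFACE

Orientations are given as a unit quaternion [w, x, y, z].
In Python, from plant import get_state, optics, bot gives the robot as it stands.
- The arm moves only by the tool drive_tool, never from a script. Its argument "deltas" is one flat list of numbers, 7 for each row, row after row: the shift along the tool's x, y, z in units of 30 mm (1.0 is 30 mm), then the turn, a rotation vector about the tool's x, y, z in rad, then the gripper command: -1 is shut, 1 is fully open, values between are in proportion. A call has 1 to 20 rows; each row is the pose to reach, as a shift and turn from the pose measured when the call began, along the tool's axes at that moment; what a row does not reach only later rows make up. A row lasts 1/12 s, in which the tool goes at most 41.7 mm and 7.16 degrees, less where a joint would pass 70% of its speed; a pose out of reach is approached as far as the arm can. A call with a gripper value outside its range is refused whole. The fingers move at their own pace and stop on an object; "grip_force" is the grip in N (left out, the last holds). Time passes only in rows, so rows that repeat a pose let the fingers close. It gives the time, the measured TCP pose, the force and the opening at its end, in the units of the state.
- get_state(): the state, without advancing time (a new reading comes with each control period).
- optics.snapshot(name): name is "side" or "top" or "wrist"; returns a dict with "img" (384x512x3 uint8, red, green, blue), "range_z" (384x512 float32, mm along the optical axis (not along the pixel's ray), 0 where there is no reading), "fx", "fy", "cx", "cy" (pixels), "view" (4x4, takes a point from world to camera coordinates). Camera axes: x right, y up, looking along -z (the intrinsics and any distortion apply to the point x, -y, -z); pixel columns grow to the right and rows downward; lengths in mm; the calibration is good to about 2 mm. A picture is of the moment at which its call begins.
- bot.hand_in(): hands the job in, once; it reports no verdict.
The state is a dict: "time_s": time; "joint_positions": joint angles; "joint_velocities": joint speeds; "effort": joint torques, N m; "tcp_pos": TCP position; "tool_rot": TCP orientation; "force": force on the tool from outside, world axes, zero at the start; "wrist_torque": the same for the moment, N m; "finger_gap": finger opening in mm.
Only numpy, scipy, OpenCV 4.12 (cv2) and the standard library are available. Lean on these libraries where they do the work, as an engineer would, in place of code of your own. Each camera call takes 0.05 s, during which the arm holds its last target.

## Working session

There is one attempt and no reset: what is moved stays moved. The work goes in short steps, Python scripts to look and compute and a tool call to move; the robot and the scene stay as the last step left them, time stands still between calls to the robot, and variables do not carry over. Pictures are saved under pics/ and viewed, and the job is handed in when it is done.

Besides the shell and the picture viewer there is one more tool, called as name(argument=value, ...), one argument or row to a line, values as JSON. drive_tool: Moves the arm, as the interface text tells. Its arguments: {"type":"object","properties":{"deltas":{"type":"array"},"grip_force":{"type":"number"}},"required":["deltas"]}

```bash
mkdir -p pics; ls; python3 - <<'E'
from plant import get_state, optics, bot
import cv2,numpy as np
print(get_state())
for n in ["side","top","wrist"]:
    d=optics.snapshot(n); cv2.imwrite(f"pics/{n}0.png",d["img"][:,:,::-1]); np.savez(f"{n}0.npz",**d)
    print(n,d["fx"],d["fy"],d["cx"],d["cy"],d["view"].round(4).tolist(),[k for k in d])
E
```

```text
pics
{'time_s': 0.0, 'joint_positions': array([ 1.01420862e+00,  4.86975617e-02,  9.75762893e-02,  1.62199062e+00,
       -3.66244821e-05,  1.44297500e+00]), 'joint_velocities': array([-6.58905108e-04, -6.39469071e-05, -2.44498859e-03,  8.82156848e-04,
       -8.15670907e-05,  4.61324212e-04]), 'effort': array([-6.65563930e-04, -3.38778841e+01,  3.20017827e+01,  2.00184662e-02,
       -2.07948128e-04,  3.29133499e-06]), 'tcp_pos': array([218.00251375, 476.98463629, 255.13395121]), 'tool_rot': array([-3.71260745e-04,  2.12744613e-01,  9.77107153e-01, -1.09679697e-03]), 'force': array([-0.56874179,  0.30357473,  0.61651289]), 'wrist_torque': array([ 0.00419476, -0.01901364,  0.00522904]), 'finger_gap': 85.62891158447422}
side 395.80377268879414 395.80377268879414 255.4494604403925 194.67494517037937 [[0.9997, -0.0116, 0.0208, -511.9314], [-0.0053, 0.7438, 0.6684, -137.4099], [-0.0232, -0.6683, 0.7435, -671.1436], [0.0, 0.0, 0.0, 1.0]] ['img', 'range_z', 'fx', 'fy', 'cx', 'cy', 'view']
top 352.94839477413046 352.94839477413046 258.9946738361785 189.30315674389828 [[-0.0042, -1.0, -0.0032, 98.1176], [0.9937, -0.0045, 0.1116, -545.6972], [-0.1117, -0.0027, 0.9937, -718.5988], [0.0, 0.0, 0.0, 1.0]] ['img', 'range_z', 'fx', 'fy', 'cx', 'cy', 'view']
wrist 336.49041949018016 336.49041949018016 251.9089710600179 196.7318499784506 [[0.4162, 0.9093, -0.0016, -524.5552], [-0.8753, 0.4001, -0.2716, 33.9416], [-0.2463, 0.1144, 0.9624, -379.6634], [0.0, 0.0, 0.0, 1.0]] ['img', 'range_z', 'fx', 'fy', 'cx', 'cy', 'view']
```

View pics/side0.png

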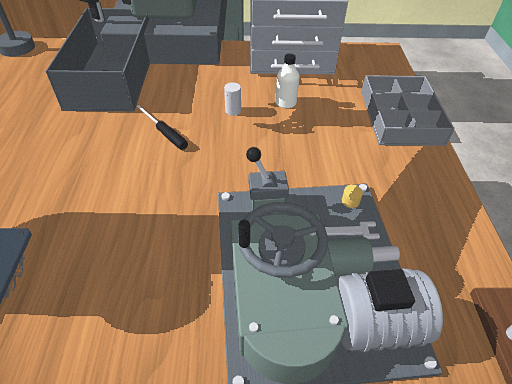

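View pics/top0.png

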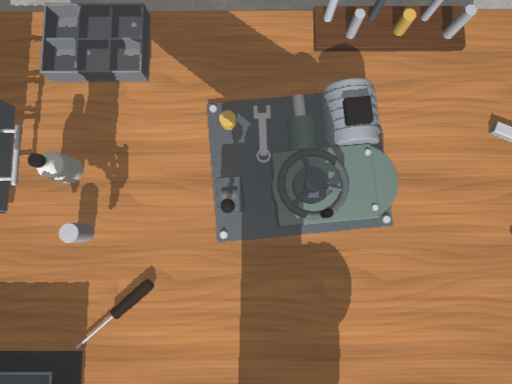

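View pics/wrist0.png

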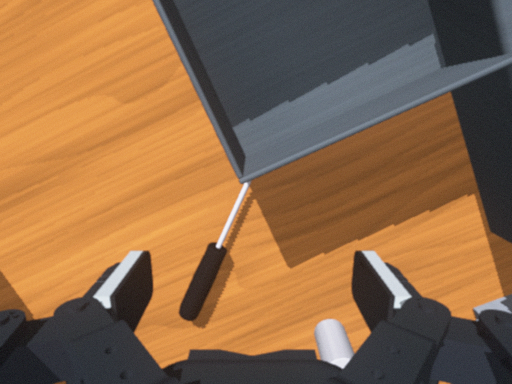

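Side view: wheel centre near (283,240), handle at (244,235), and lock ball at (254,155). In the top view they are at about (312,183), (327,212) and (228,205), and the base plate's bolts show its yaw.

```bash
cat > h.py <<'E'
import numpy as np,cv2
def load(n): return dict(np.load(n))
def ray(d,u,v):
    V=d["view"];R=V[:3,:3];t=V[:3,3]
    c=-R.T@t; k=np.array([(u-d["cx"])/d["fx"],-(v-d["cy"])/d["fy"],-1.]); return c,R.T@k
def onz(d,u,v,z):
    c,r=ray(d,u,v); return c+r*(z-c[2])/r[2]
def proj(d,p):
    q=d["view"][:3,:3]@np.array(p)+d["view"][:3,3]; return d["cx"]+d["fx"]*q[0]/-q[2], d["cy"]-d["fy"]*q[1]/-q[2]
def cloud(d):
    vv,uu=np.mgrid[:384,:512]; z=d["range_z"]
    k=np.stack([(uu-d["cx"])/d["fx"]*z,-(vv-d["cy"])/d["fy"]*z,-z],-1)
    return (k-d["view"][:3,3])@d["view"][:3,:3]
def tri(a,b):
    (c1,r1),(c2,r2)=a,b
    A=np.stack([r1,-r2],1); s=np.linalg.lstsq(A,c2-c1,rcond=None)[0]
    p,q=c1+r1*s[0],c2+r2*s[1]; return (p+q)/2,np.linalg.norm(p-q)
E
python3 - <<'E'
from h import *
np.set_printoptions(suppress=True,precision=1)
for n in ["top0.npz","side0.npz"]:
    d=load(n);P=cloud(d);ok=d["range_z"]>0;g=d["img"].astype(int)
    # dark blobs above 120
    X=P[...,0];Y=P[...,1];Z=P[...,2]
    box=ok&(X>250)&(X<700)&(Y>-250)&(Y<250)
    m=box&(Z>112)&(Z<130)&(g.max(2)<110)
    print(n,"rim pts",m.sum())
    pts=P[m][:,:2]
    (c,r)=cv2.minEnclosingCircle(pts.astype(np.float32)); print("enc",c,r)
    for nm,zl,zh in [("tall",134,190)]:
        mm=(box&(Z>zl)&(Z<zh)&(g.max(2)<60)).astype(np.uint8)
        k,l,s,ce=cv2.connectedComponentsWithStats(mm)
        for i in range(1,k):
            if s[i,4]>8: print(nm,s[i],ce[i],P[l==i].mean(0),P[l==i].max(0))
    # bolts: bright
d=load("top0.npz")
for u,v in [(213,108),(223,235),(387,219)]: print("bolt",onz(d,u,v,16))
print(onz(d,312,183,122),onz(d,327,212,178),onz(d,228,205,145))
b=cv2.resize(d["img"][80:250,190:410],None,fx=3.5,fy=3.5,interpolation=cv2.INTER_CUBIC);cv2.imwrite("pics/topz.png",b[:,:,::-1])
d=load("side0.npz")
b=cv2.resize(d["img"][130:330,200:420],None,fx=3,fy=3,interpolation=cv2.INTER_CUBIC);cv2.imwrite("pics/sidez.png",b[:,:,::-1])
E
```

```text
top0.npz rim pts 1640
enc (591.3330078125, 21.215362548828125) 153.5220489501953
tall [345 101  28  22 409] [358.3 111.3] [680.4 -90.9 135.2] [699.9 -65.9 139. ]
tall [221 199  13  13 124] [227.3 204.8] [504.9 151.3 154.8] [515.6 162.6 160.2]
tall [320 208  13  10  91] [326.4 212.6] [489.7 -19.3 173. ] [497.4 -13.1 180.3]
side0.npz rim pts 2209
enc (597.3224487304688, -43.31438446044922) 126.11219024658203
tall [247 148  14  14 148] [253.6 154.5] [507.5 144.3 150.4] [518.5 154.6 159.2]
tall [239 219  11  28 276] [244.  232.7] [492.6 -27.9 162.1] [499.7 -14.7 179.9]
tall [369 270  36  35 753] [387.2 286.2] [682.3 -94.3 135.2] [700.  -69.5 137.7]
bolt [730.1 197.3  16. ]
bolt [450. 173.  16.]
bolt [ 482.5 -178.2   16. ]
[547.2  -3.4 122. ] [490.5 -19.4 178. ] [505.3 151.  145. ]
```

View pics/topz.png

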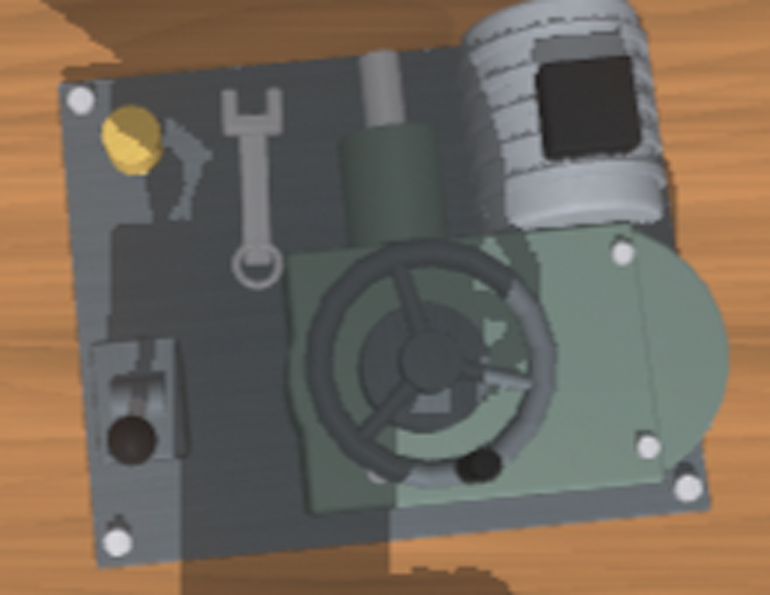

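View pics/sidez.png

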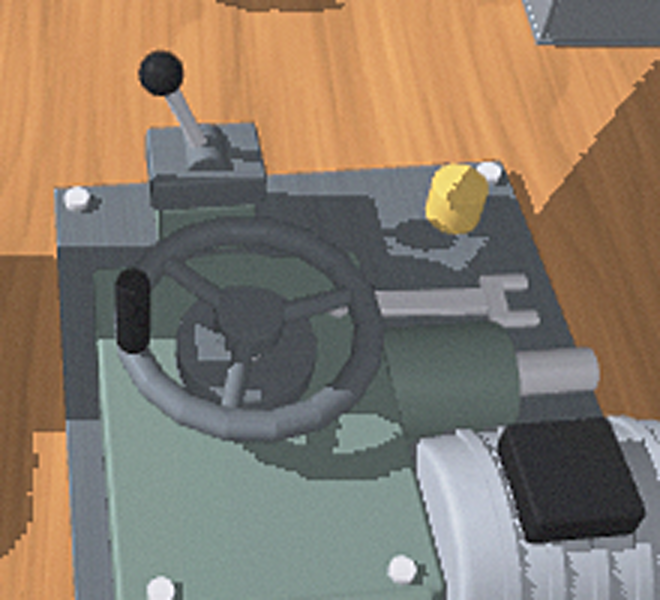

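```bash
python3 - <<'E'
from h import *
np.set_printoptions(suppress=True,precision=1)
t=load("top0.npz");s=load("side0.npz")
print("ball",tri(ray(t,227.3,204.8),ray(s,253.6,154.5)))
for n,d,c in [("top",t,(312.9,183.6)),("side",s,(283,239))]:
    P=cloud(d);Z=P[...,2];g=d["img"].astype(int)
    m=(d["range_z"]>0)&(Z>117)&(Z<131)&(np.hypot(P[...,0]-546,P[...,1]+5)<80)
    p=P[m];
    A=np.c_[p[:,:2],np.ones(len(p))]
    rr=np.hypot(p[:,0]-546,p[:,1]+5); q=p[rr>46]
    A=np.c_[2*q[:,:2],np.ones(len(q))]; x=np.linalg.lstsq(A,(q[:,:2]**2).sum(1),rcond=None)[0]
    print(n,"circle",x[:2],np.sqrt(x[2]+x[0]**2+x[1]**2),q[:,2].mean(),len(q))
    h=(d["range_z"]>0)&(Z>134)&(Z<182)&(np.hypot(P[...,0]-490,P[...,1]+18)<25)
    mm=h.astype(np.uint8); w=P[h]; print("handle pts",len(w),w.min(0),w.max(0),np.median(w,0)); 
    M=cv2.moments(mm,True); print(M["m10"]/M["m00"],M["m01"]/M["m00"])
    tp=h&(Z>174); v,u=np.nonzero(tp); print("top face",u.mean(),v.mean(),P[tp].mean(0))
# bolts
g=t["img"].astype(int);m=(g.min(2)>165).astype(np.uint8)
k,l,st,ce=cv2.connectedComponentsWithStats(m)
for i in range(1,k):
    if 15<st[i,4]<120: print("bolt",ce[i],st[i,4],onz(t,*ce[i],16))
E
```

```text
ball (array([506.7, 152.5, 142.8]), np.float64(1.9137134647055707))
top circle [546.3  -2.7] 58.943022351534346 127.66396569164512 1525
handle pts 105 [482.1 -28.3 136.8] [497.4 -13.1 180.3] [488.8 -18.1 176.8]
326.1047619047619 212.88571428571427
top face 327.943661971831 212.46478873239437 [489.7 -21.1 177.5]
side circle [549.1  -8.5] 59.03926601078373 126.8922684422457 2130
handle pts 279 [485.5 -31.9 134.1] [499.7 -14.7 179.9] [492.7 -29.  164.3]
243.99283154121864 232.6021505376344
top face 244.03225806451613 224.06451612903226 [492.7 -24.3 177.2]
bolt [432.3  10. ] 73 [ 959.5 -303.1   16. ]
bolt [212.6 108.2] 37 [729.8 198.2  16. ]
bolt [  9.3 130.9] 37 [680.3 647.3  16. ]
bolt [355.3 138.4] 76 [ 659.3 -116.5   16. ]
bolt [367.5 152. ] 26 [ 628.9 -142.1   16. ]
bolt [ 58.6 178. ] 22 [574.4 531.9  16. ]
bolt [374.8 207.4] 28 [ 507.5 -153.1   16. ]
bolt [386.1 219.1] 41 [ 482.2 -176.3   16. ]
bolt [223.1 234.8] 42 [450.4 172.9  16. ]
bolt [ 96.9 329.4] 81 [256.6 433.4  16. ]
```

drive_tool(
  deltas=[-0.4,-0.3,0,0,0,-0.01,0.2,-1.2,-0.9,0,0,0,-0.03,0.2,-2.2,-1.65,0,0,0,-0.06,0.2,-3.2,-2.4,0,0,0,-0.09,0.2,-4.2,-3.15,0,0,0,-0.12,0.2,-5.2,-3.9,0,0,0,-0.15,0.2,-6.2,-4.65,0,0,0,-0.18,0.2,-7.2,-5.4,0,0,0,-0.21,0.2,-8.2,-6.1,0,0,0,-0.24,0.2,-9.2,-6.9,0,0,0,-0.27,0.2,-10.2,-7.6,0,0,0,-0.3,0.2,-11.2,-8.4,0,0,0,-0.33,0.2,-12.2,-9.1,0,0,0,-0.36,0.2,-13.2,-9.85,0,0,0,-0.39,0.2,-14,-10.5,0,0,0,-0.41,0.2,-14.6,-10.9,0,0,0,-0.42,0.2,-15,-11.2,0,0,0,-0.4286,0.2,-15.2,-11.34,0,0,0,-0.4286,0.2,-15.2,-11.34,0,0,0,-0.4286,0.2,-15.2,-11.34,0,0,0,-0.4286,0.2],
  grip_force=40,
)

```text
time_s: 1.82
tcp_pos: [490.9, -21.6, 255.6]
tool_rot: [-0.001, 0.0, 1.0, -0.0]
force: [-1.1, -0.7, -0.7]
finger_gap: 51.3
```

```bash
python3 - <<'E'
from plant import get_state, optics
import cv2,numpy as np
from h import *
np.set_printoptions(suppress=True,precision=3)
print(get_state())
d=optics.snapshot("wrist"); cv2.imwrite("pics/wrist1.png",d["img"][:,:,::-1]); np.savez("wrist1.npz",**d)
print(proj(d,(491,-22,178)),proj(d,(491,-22,130)),proj(d,(547.5,-5.5,122)))
E
```

```text
{'time_s': 1.8167, 'joint_positions': array([-0.18 , -0.037,  0.012,  1.622, -0.001, -0.179]), 'joint_velocities': array([ 0.02 , -0.017, -0.006,  0.003,  0.   , -0.001]), 'effort': array([ -0.622, -30.12 ,  32.069,  -0.091,  -0.055,  -0.008]), 'tcp_pos': array([490.942, -21.551, 255.568]), 'tool_rot': array([-0.001,  0.   ,  1.   , -0.   ]), 'force': array([-1.137, -0.748, -0.745]), 'wrist_torque': array([ 0.015,  0.004, -0.077]), 'finger_gap': 51.28933774550303}
(np.float64(249.67795390663522), np.float64(219.60119165116805)) (np.float64(250.0859326096661), np.float64(198.26678540571186)) (np.float64(270.35536510032347), np.float64(261.58734342926203))
```

View pics/wrist1.png

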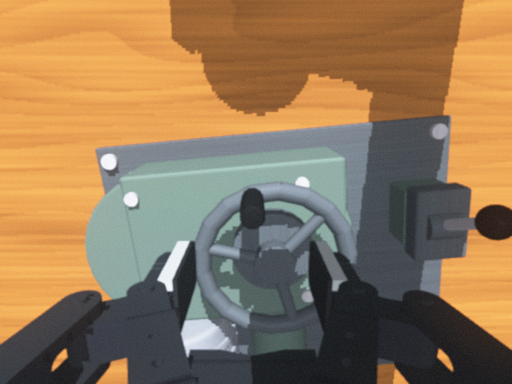

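The wrist view shows the handle at about (252,190–230) between the open jaws and the hub at (273,262). Both are within 3 px of prediction, so I'll descend and grip.

drive_tool(
  deltas=[0,0,0.5,0,0,0,0.2,0,0,1.2,0,0,0,0.2,0,0,1.9,0,0,0,0.2,0,0,2.5,0,0,0,0.2,0,0,2.9,0,0,0,0.2,0,0,3,0,0,0,0.2,0,0,3,0,0,0,0.2,0,0,3,0,0,0,-0.3,0,0,3,0,0,0,-0.6,0,0,3,0,0,0,-1,0,0,3,0,0,0,-1,0,0,3,0,0,0,-1,0,0,3,0,0,0,-1,0,0,3,0,0,0,-1],
  grip_force=40,
)

```text
time_s: 3.03
tcp_pos: [491.6, -21.4, 167.4]
tool_rot: [0.001, -0.0, 1.0, -0.001]
force: [-1.2, 0.0, 5.6]
finger_gap: 15.5
```

```bash
python3 - <<'E'
from plant import get_state, optics
import cv2,numpy as np
np.set_printoptions(suppress=True,precision=3)
print(get_state())
d=optics.snapshot("side"); cv2.imwrite("pics/side2.png",d["img"][:,:,::-1])
E
```

```text
{'time_s': 3.0333, 'joint_positions': array([-0.179, -0.041, -0.166,  1.444, -0.001, -0.179]), 'joint_velocities': array([-0.002,  0.001, -0.001, -0.   ,  0.   , -0.   ]), 'effort': array([ -0.039, -27.758,  29.472,  -0.277,  -0.022,  -0.001]), 'tcp_pos': array([491.601, -21.405, 167.44 ]), 'tool_rot': array([ 0.001, -0.   ,  1.   , -0.001]), 'force': array([-1.162,  0.05 ,  5.625]), 'wrist_torque': array([0.005, 0.074, 0.012]), 'finger_gap': 15.45450401002741}
```

View pics/side2.png

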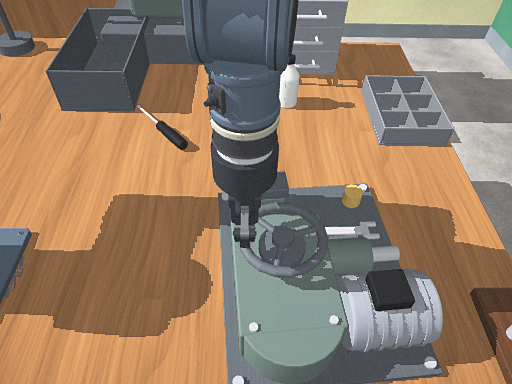

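```bash
cat >> h.py <<'E'
def arc(hub,a1,step,R=60):
    from plant import get_state
    s=get_state();p=s["tcp_pos"];dx,dy=p[0]-hub[0],p[1]-hub[1];a0=np.arctan2(dy,-dx)
    f=s["force"];r=np.array([-np.cos(a0),np.sin(a0)]);tg=np.array([np.sin(a0),np.cos(a0)])
    print("t",s["time_s"],"tcp",p.round(2),"gap",round(s["finger_gap"],2),"a0",round(a0,3),"r",round(np.hypot(dx,dy),2),"Fr",(f[:2]@r).round(2),"Ft",(f[:2]@tg).round(2),"Fz",f[2].round(2))
    from scipy.spatial.transform import Rotation as Ro
    q=s["tool_rot"];M=Ro.from_quat([q[1],q[2],q[3],q[0]]).as_matrix()
    for a in np.arange(a0+step,a1+1e-6,step):
        w=np.array([hub[0]-R*np.cos(a)-p[0],hub[1]+R*np.sin(a)-p[1],0]); t=M.T@w/30
        print(round(a,2),t.round(2))
E
python3 -c "
from h import *
arc((549.2,-4.5),0.17,0.05)"
```

```text
t 3.0833 tcp [491.6  -21.41 167.44] gap 15.47 a0 -0.286 r 60.03 Fr 0.47 Ft 0.15 Fz 6.96
-0.24 [ 0.02  0.1  -0.  ]
-0.19 [ 0.05  0.19 -0.  ]
-0.14 [ 0.06  0.29 -0.  ]
-0.09 [ 0.07  0.39 -0.  ]
-0.04 [ 0.08  0.49 -0.  ]
0.01 [ 0.08  0.59 -0.  ]
0.06 [ 0.08  0.69 -0.  ]
0.11 [ 0.07  0.79 -0.  ]
0.16 [ 0.05  0.89 -0.  ]
```

drive_tool(
  deltas=[0.02,0.1,0,0,0,0,-1,0.05,0.19,0,0,0,0,-1,0.06,0.29,0,0,0,0,-1,0.07,0.39,0,0,0,0,-1,0.08,0.49,0,0,0,0,-1,0.08,0.59,0,0,0,0,-1,0.08,0.69,0,0,0,0,-1,0.07,0.79,0,0,0,0,-1],
)

```text
time_s: 3.75
tcp_pos: [489.2, 2.7, 167.5]
tool_rot: [0.0, -0.0, 1.0, -0.001]
force: [-2.6, -1.9, 4.8]
finger_gap: 15.3
```

```bash
python3 -c "
from h import *
arc((549.2,-4.5),0.42,0.05)"
```

```text
t 3.75 tcp [489.23   2.71 167.48] gap 15.27 a0 0.12 r 60.4 Fr 2.32 Ft -2.19 Fz 4.85
0.17 [-0.03  0.1  -0.  ]
0.22 [-0.05  0.2  -0.  ]
0.27 [-0.07  0.29 -0.  ]
0.32 [-0.1   0.39 -0.  ]
0.37 [-0.13  0.48 -0.  ]
0.42 [-0.17  0.57 -0.  ]
```

drive_tool(
  deltas=[-0.03,0.1,0,0,0,0,-1,-0.05,0.2,0,0,0,0,-1,-0.07,0.29,0,0,0,0,-1,-0.1,0.39,0,0,0,0,-1,-0.13,0.48,0,0,0,0,-1],
)

```text
time_s: 4.17
tcp_pos: [492.8, 17.7, 167.5]
tool_rot: [-0.0, -0.0, 1.0, -0.0]
force: [-3.4, -0.0, 4.7]
finger_gap: 15.8
```

```bash
python3 -c "
from h import *
arc((549.2,-4.5),0.65,0.05)"
```

```text
t 4.1667 tcp [492.82  17.73 167.48] gap 15.83 a0 0.376 r 60.6 Fr 3.15 Ft -1.24 Fz 4.68
0.43 [-0.06  0.08 -0.  ]
0.48 [-0.1   0.17 -0.  ]
0.53 [-0.15  0.26 -0.  ]
0.58 [-0.2   0.35 -0.  ]
0.63 [-0.26  0.43 -0.  ]
```

drive_tool(
  deltas=[-0.05,0.08,0,0,0,0,-1,-0.1,0.17,0,0,0,0,-1,-0.15,0.26,0,0,0,0,-1,-0.2,0.35,0,0,0,0,-1,-0.26,0.43,0,0,0,0,-1],
)

```text
time_s: 4.58
tcp_pos: [500.3, 31.6, 167.5]
tool_rot: [-0.001, -0.001, 1.0, 0.0]
force: [-5.8, 0.9, 5.0]
finger_gap: 15.5
```

```bash
python3 -c "
from h import *
arc((549.2,-4.5),0.9,0.05)"
```

```text
t 4.5833 tcp [500.33  31.56 167.46] gap 15.53 a0 0.636 r 60.73 Fr 5.18 Ft -2.74 Fz 5.01
0.69 [-0.08  0.06 -0.  ]
0.74 [-0.15  0.14 -0.  ]
0.79 [-0.22  0.21 -0.  ]
0.84 [-0.29  0.28 -0.  ]
0.89 [-0.36  0.35 -0.  ]
```

drive_tool(
  deltas=[-0.07,0.07,0,0,0,0,-1,-0.13,0.15,0,0,0,0,-1,-0.2,0.23,0,0,0,0,-1,-0.27,0.3,0,0,0,0,-1,-0.34,0.37,0,0,0,0,-1],
)

```text
time_s: 5.0
tcp_pos: [511.0, 43.0, 167.5]
tool_rot: [-0.0, -0.001, 1.0, 0.001]
force: [-2.4, 1.2, 4.0]
finger_gap: 15.3
```

```bash
python3 -c "
from h import *
arc((548.8,-3.7),1.2,0.05)"
```

```text
t 5.0 tcp [510.99  42.98 167.48] gap 15.3 a0 0.89 r 60.07 Fr 2.45 Ft -1.14 Fz 4.0
0.94 [-0.08  0.06  0.  ]
0.99 [-0.16  0.12  0.  ]
1.04 [-0.25  0.17  0.  ]
1.09 [-0.34  0.22  0.  ]
1.14 [-0.43  0.26  0.  ]
1.19 [-0.52  0.3   0.  ]
```

drive_tool(
  deltas=[-0.08,0.06,0,0,0,0,-1,-0.16,0.12,0,0,0,0,-1,-0.25,0.17,0,0,0,0,-1,-0.34,0.22,0,0,0,0,-1,-0.43,0.26,0,0,0,0,-1],
)

```text
time_s: 5.42
tcp_pos: [524.3, 51.1, 167.5]
tool_rot: [-0.0, -0.001, 1.0, 0.001]
force: [-3.5, 2.1, 4.6]
finger_gap: 15.6
```

```bash
python3 -c "
from h import *
arc((548.8,-3.7),1.4,0.05)"
```

```text
t 5.4167 tcp [524.28  51.13 167.49] gap 15.63 a0 1.15 r 60.06 Fr 3.34 Ft -2.34 Fz 4.64
1.2 [-0.09  0.04  0.  ]
1.25 [-0.19  0.07  0.  ]
1.3 [-0.28  0.1   0.  ]
1.35 [-0.38  0.12  0.  ]
```

drive_tool(
  deltas=[-0.09,0.04,0,0,0,0,-1,-0.19,0.07,0,0,0,0,-1,-0.28,0.1,0,0,0,0,-1,-0.38,0.13,0,0,0,0,-1,-0.48,0.15,0,0,0,0,-1],
)

```text
time_s: 5.83
tcp_pos: [539.1, 55.7, 167.5]
tool_rot: [0.0, -0.001, 1.0, 0.001]
force: [-2.3, 0.8, 3.9]
finger_gap: 15.1
```

```bash
python3 -c "
from h import *
arc((548.8,-3.7),1.66,0.05)"
```

```text
t 5.8333 tcp [539.14  55.66 167.51] gap 15.06 a0 1.409 r 60.14 Fr 1.15 Ft -2.13 Fz 3.86
1.46 [-0.1   0.01  0.  ]
1.51 [-0.2   0.02  0.  ]
1.56 [-0.3   0.02  0.  ]
1.61 [-0.4   0.02  0.  ]
1.66 [-0.5   0.01  0.  ]
```

drive_tool(
  deltas=[-0.1,0.01,0,0,0,0,-1,-0.2,0.02,0,0,0,0,-1,-0.3,0.03,0,0,0,0,-1,-0.4,0.03,0,0,0,0,-1,-0.5,0.02,0,0,0,0,-1],
)

```text
time_s: 6.25
tcp_pos: [554.5, 56.2, 167.5]
tool_rot: [0.0, -0.001, 1.0, 0.001]
force: [-1.6, 0.2, 2.1]
finger_gap: 15.4
```

```bash
python3 -c "
from h import *
arc((548.8,-3.7),1.93,0.05)"
```

```text
t 6.25 tcp [554.53  56.21 167.52] gap 15.39 a0 1.666 r 60.18 Fr 0.04 Ft -1.63 Fz 2.13
1.72 [-0.1  -0.02  0.  ]
1.77 [-0.2  -0.04  0.  ]
1.82 [-0.29 -0.06  0.  ]
1.87 [-0.39 -0.08  0.  ]
1.92 [-0.49 -0.12 -0.  ]
```

drive_tool(
  deltas=[-0.1,-0.01,0,0,0,0,-1,-0.2,-0.03,0,0,0,0,-1,-0.29,-0.05,0,0,0,0,-1,-0.39,-0.08,0,0,0,0,-1,-0.48,-0.11,0,0,0,0,-1],
)

```text
time_s: 6.67
tcp_pos: [569.3, 52.9, 167.5]
tool_rot: [0.0, -0.001, 1.0, 0.001]
force: [-1.2, 1.2, 4.4]
finger_gap: 15.4
```

```bash
python3 -c "
from h import *
arc((548.8,-3.7),2.18,0.05)"
```

```text
t 6.6667 tcp [569.35  52.9  167.53] gap 15.39 a0 1.919 r 60.21 Fr 0.74 Ft -1.54 Fz 4.42
1.97 [-0.09 -0.04 -0.  ]
2.02 [-0.18 -0.08 -0.  ]
2.07 [-0.27 -0.13 -0.  ]
2.12 [-0.36 -0.18 -0.  ]
2.17 [-0.44 -0.23 -0.  ]
```

drive_tool(
  deltas=[-0.09,-0.04,0,0,0,0,-1,-0.18,-0.08,0,0,0,0,-1,-0.27,-0.12,0,0,0,0,-1,-0.36,-0.17,0,0,0,0,-1,-0.44,-0.23,0,0,0,0,-1],
)

```text
time_s: 7.08
tcp_pos: [581.1, 47.0, 167.5]
tool_rot: [-0.002, -0.001, 1.0, 0.002]
force: [-6.8, 4.9, 6.8]
finger_gap: 15.4
```

```bash
python3 -c "
from h import *
arc((548.8,-3.7),2.44,0.05)"
```

```text
t 7.0833 tcp [581.12  47.04 167.47] gap 15.4 a0 2.138 r 60.16 Fr 0.47 Ft -8.42 Fz 6.82
2.19 [-0.08 -0.06 -0.  ]
2.24 [-0.16 -0.12 -0.  ]
2.29 [-0.24 -0.18 -0.  ]
2.34 [-0.31 -0.25 -0.  ]
2.39 [-0.38 -0.32 -0.  ]
2.44 [-0.45 -0.4  -0.  ]
```

The push just jumped to 8.4 N at a≈2.14, so the take-up starts here. I'll use finer steps from now on.

drive_tool(
  deltas=[-0.04,-0.03,0,0,0,0,-1,-0.08,-0.06,0,0,0,0,-1,-0.12,-0.09,0,0,0,0,-1,-0.16,-0.12,0,0,0,0,-1,-0.2,-0.15,0,0,0,0,-1,-0.24,-0.18,0,0,0,0,-1],
)

```text
time_s: 7.58
tcp_pos: [585.3, 44.1, 167.4]
tool_rot: [-0.005, -0.002, 1.0, 0.005]
force: [-9.2, 6.9, 7.6]
finger_gap: 15.2
```

```bash
python3 -c "
from h import *
arc((548.8,-3.7),2.44,0.025)"
```

```text
t 7.5833 tcp [585.35  44.11 167.44] gap 15.19 a0 2.223 r 60.18 Fr -0.06 Ft -11.52 Fz 7.58
2.25 [-0.04 -0.04 -0.  ]
2.27 [-0.07 -0.07 -0.  ]
2.3 [-0.11 -0.1  -0.  ]
2.32 [-0.15 -0.13 -0.  ]
2.35 [-0.18 -0.17 -0.  ]
2.37 [-0.22 -0.2  -0.  ]
2.4 [-0.25 -0.24 -0.  ]
2.42 [-0.29 -0.28 -0.01]
```

drive_tool(
  deltas=[-0.04,-0.04,0,0,0,0,-1,-0.07,-0.07,0,0,0,0,-1,-0.11,-0.1,0,0,0,0,-1,-0.15,-0.13,0,0,0,0,-1,-0.18,-0.17,0,0,0,0,-1,-0.22,-0.2,0,0,0,0,-1],
)

```text
time_s: 8.08
tcp_pos: [589.0, 41.1, 167.4]
tool_rot: [-0.008, -0.003, 1.0, 0.008]
force: [-10.0, 7.7, 7.5]
finger_gap: 15.3
```

```bash
python3 -c "
from h import *
arc((548.8,-3.7),2.5,0.025)"
```

```text
t 8.0833 tcp [588.97  41.09 167.41] gap 15.29 a0 2.302 r 60.17 Fr -0.97 Ft -12.62 Fz 7.52
2.33 [-0.03 -0.04 -0.  ]
2.35 [-0.07 -0.07 -0.  ]
2.38 [-0.1  -0.11 -0.  ]
2.4 [-0.14 -0.15 -0.  ]
2.43 [-0.17 -0.18 -0.01]
2.45 [-0.2  -0.22 -0.01]
2.48 [-0.23 -0.26 -0.01]
```

drive_tool(
  deltas=[-0.03,-0.04,0,0,0,0,-1,-0.07,-0.07,0,0,0,0,-1,-0.1,-0.11,0,0,0,0,-1,-0.14,-0.15,0,0,0,0,-1,-0.17,-0.18,0,0,0,0,-1,-0.18,-0.2,0,0,0,0,-1],
)

```text
time_s: 8.58
tcp_pos: [591.6, 38.5, 167.4]
tool_rot: [-0.011, -0.004, 1.0, 0.011]
force: [-10.2, 10.4, 7.9]
finger_gap: 15.6
```

```bash
python3 -c "
from h import *
arc((548.8,-3.7),2.5,0.025)"
```

```text
t 8.5833 tcp [591.58  38.52 167.42] gap 15.62 a0 2.363 r 60.1 Fr 0.05 Ft -14.61 Fz 7.88
2.39 [-0.03 -0.04 -0.  ]
2.41 [-0.07 -0.08 -0.  ]
2.44 [-0.1  -0.11 -0.  ]
2.46 [-0.13 -0.15 -0.01]
2.49 [-0.16 -0.19 -0.01]
```

drive_tool(
  deltas=[-0.03,-0.04,0,0,0,0,-1,-0.06,-0.07,0,0,0,0,-1,-0.08,-0.09,0,0,0,0,-1,-0.1,-0.11,0,0,0,0,-1,-0.11,-0.13,0,0,0,0,-1,-0.12,-0.14,0,0,0,0,-1],
)

```text
time_s: 9.08
tcp_pos: [592.3, 37.8, 167.4]
tool_rot: [-0.014, -0.005, 1.0, 0.015]
force: [-9.2, 8.9, 7.4]
finger_gap: 15.0
```

```bash
python3 -c "
from h import *
arc((548.8,-3.7),2.5,0.025)
from plant import *
import cv2
d=optics.snapshot('top');np.savez('top3.npz',**d);cv2.imwrite('pics/top3.png',d['img'][:,:,::-1])
arc((548.8,-3.7),2.0,0.025)
"
```

```text
t 9.0833 tcp [592.3   37.81 167.42] gap 14.96 a0 2.38 r 60.13 Fr -0.53 Ft -12.8 Fz 7.42
2.4 [-0.03 -0.04 -0.  ]
2.43 [-0.06 -0.08 -0.  ]
2.45 [-0.09 -0.12 -0.01]
2.48 [-0.13 -0.16 -0.01]
t 9.1333 tcp [592.35  37.74 167.4 ] gap 15.47 a0 2.381 r 60.12 Fr -0.29 Ft -12.66 Fz 6.95
```

drive_tool(
  deltas=[-0.03,-0.04,0,0,0,0,-1,-0.06,-0.08,0,0,0,0,-1,-0.09,-0.12,0,0,0,0,-1,-0.11,-0.14,0,0,0,0,-1,-0.13,-0.16,0,0,0,0,-1,-0.145,-0.18,0,0,0,0,-1,-0.16,-0.2,0,0,0,0,-1],
)

```text
time_s: 9.72
tcp_pos: [594.3, 35.6, 167.4]
tool_rot: [-0.017, -0.006, 1.0, 0.018]
force: [-9.7, 11.4, 8.2]
finger_gap: 15.7
```

```bash
python3 -c "
from h import *
arc((548.8,-3.7),2.5,0.025)
"
```

```text
t 9.7167 tcp [594.31  35.58 167.39] gap 15.69 a0 2.429 r 60.12 Fr 0.09 Ft -14.97 Fz 8.23
2.45 [-0.03 -0.04 -0.  ]
2.48 [-0.06 -0.08 -0.  ]
```

The push reads 15.0 N at a=2.43, and the fit over the take-up readings puts 15 N at 2.435. The tension is set, so I'll relax the arm and check before opening.

drive_tool(
  deltas=[0,0,0,0,0,0,-1,0,0,0,0,0,0,-1,0,0,0,0,0,0,-1],
)

```text
time_s: 9.97
tcp_pos: [592.4, 37.6, 167.4]
tool_rot: [-0.019, -0.007, 1.0, 0.02]
force: [-6.6, 7.1, 5.4]
finger_gap: 15.5
```

```bash
python3 -c "
from h import *
arc((548.8,-3.7),2.2,0.025)
"
```

```text
t 9.9667 tcp [592.42  37.64 167.4 ] gap 15.45 a0 2.383 r 60.09 Fr 0.16 Ft -9.7 Fz 5.43
```

drive_tool(
  deltas=[0,0,0,0,0,0,-1,0.04,0.05,0,0,0,0,-1,0.08,0.1,0,0,0,0,-1,0.08,0.1,0,0,0,0,-1],
)

```text
time_s: 10.3
tcp_pos: [589.8, 40.2, 167.5]
tool_rot: [-0.019, -0.007, 1.0, 0.019]
force: [-3.3, 0.6, 3.0]
finger_gap: 15.5
```

```bash
python3 -c "
from h import *
arc((548.8,-3.7),2.2,0.025)
"
```

```text
t 10.3 tcp [589.83  40.17 167.45] gap 15.46 a0 2.323 r 60.06 Fr -1.81 Ft -2.84 Fz 3.03
```

drive_tool(
  deltas=[0,0,0,0,0,0,-0.4,0,0,0,0,0,0,-0.2,0,0,0,0,0,0,0,0,0,0,0,0,0,0,0,0,0,0,0,0,0,0,0,-0.4,0,0,0,0,0,0,-1.2,0,0,0,0,0,0,-2.2,0.01,-0.01,0,0,0,0,-3,0.02,-0.02,0,0,0,0,-3.4,0.04,-0.038,0.01,0,0,0,-3.5,0.04,-0.038,0.014,0,0,0,-3.5,0.04,-0.038,0.014,0],
)

```text
time_s: 11.3
tcp_pos: [594.4, 36.6, 273.9]
tool_rot: [0.001, -0.0, 1.0, -0.001]
force: [0.1, -0.0, -0.5]
finger_gap: 42.9
```

```bash
python3 -c "
from h import *
from plant import *
print(get_state())
for n in ['wrist','side']:
  d=optics.snapshot(n);np.savez(n+'4.npz',**d);cv2.imwrite(f'pics/{n}4.png',d['img'][:,:,::-1])
"
```

```text
{'time_s': 11.3, 'joint_positions': array([-0.04991   ,  0.23987878,  0.34761841,  1.67598354, -0.00254033,
       -0.05082676]), 'joint_velocities': array([-0.00466288,  0.02598777, -0.05590699, -0.00978521,  0.00385252,
       -0.00782669]), 'effort': array([ 7.21483142e-02, -4.17541695e+01,  3.25131798e+01,  6.73951674e-02,
       -2.03631178e-02,  3.41809820e-02]), 'tcp_pos': array([594.3987631 ,  36.55393698, 273.93796228]), 'tool_rot': array([ 1.21064035e-03, -4.56759103e-04,  9.99998275e-01, -1.33280647e-03]), 'force': array([ 0.13183431, -0.04638232, -0.4895506 ]), 'wrist_torque': array([ 0.02387371, -0.01437399, -0.01344343]), 'finger_gap': 42.94703328726582}
```

View pics/wrist4.png

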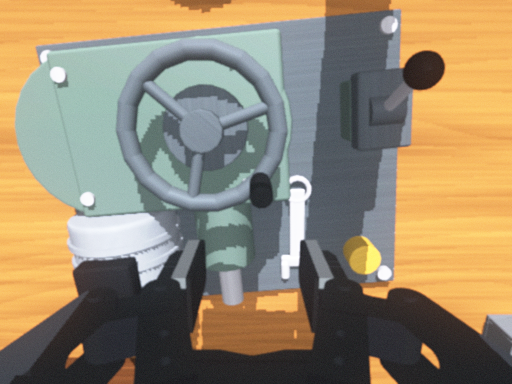

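View pics/side4.png

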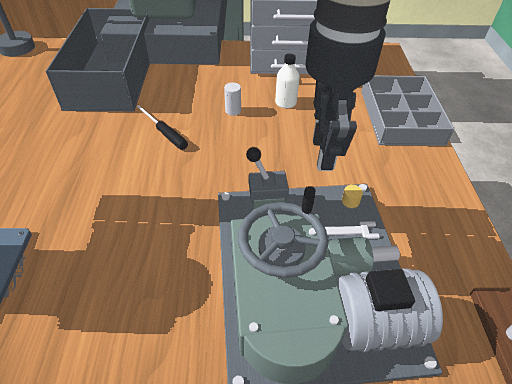

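```bash
python3 - <<'E'
from h import *
np.set_printoptions(suppress=True,precision=1)
for n in ["wrist4.npz","side4.npz"]:
    d=load(n);P=cloud(d);ok=d["range_z"]>0;Z=P[...,2];X=P[...,0];Y=P[...,1]
    h=ok&(Z>134)&(Z<181)&(np.hypot(X-590,Y-40)<35)
    tp=h&(Z>173); print(n,h.sum(),P[h].mean(0),P[h].min(0),P[h].max(0),"top",P[tp].mean(0))
    q=P[ok&(Z>117)&(Z<131)&(abs(np.hypot(X-548,Y+4)-60)<14)]
    A=np.c_[2*q[:,:2],np.ones(len(q))]; x=np.linalg.lstsq(A,(q[:,:2]**2).sum(1),rcond=None)[0]
    print("hub",x[:2],np.sqrt(x[2]+x[0]**2+x[1]**2))
    c=P[tp].mean(0)[:2]-x[:2]; print("a",np.arctan2(c[1],-c[0]),np.hypot(*c))
    h=ok&(Z>128)&(Z<165)&(np.hypot(X-507,Y-150)<28)&(d["img"].max(2)<70)
    v,u=np.nonzero(h); print("ball",u.mean(),v.mean(),P[h].mean(0),len(u))
w=load("wrist4.npz");s=load("side4.npz")
print(tri(ray(w,424,70),ray(s,253.6,154.5)))
E
```

```text
wrist4.npz 707 [582.5  42.8 170.4] [577.  35. 134.] [592.4  50.9 180.4] top [584.5  43.  178.4]
hub [545.9  -2.1] 58.22882291247295
a 2.278249758288434 59.347931187053575
ball 422.8597091531223 70.14114627887083 [504.8 150.2 155.1] 1169
side4.npz 271 [587.4  35.9 161.3] [580.4  31.3 134. ] [596.8  47.  180.3] top [588.2  38.7 177.1]
hub [549.   -8.6] 58.95021401267359
a 2.2622203533790946 61.48997941349384
ball 253.32716049382717 154.20987654320987 [507.  144.8 150.6] 162
(array([505.5, 158.5, 138.2]), np.float64(4.707044414031104))
```

The handle now rests at a≈2.27, allowing for pad compliance under load. That's about 0.21–0.27 rad into take-up and agrees with the force. Next is the lock lever, whose ball is at ≈(506,152,143); I'll push it from its -x side with closed fingers.

drive_tool(
  deltas=[0.5,0.4,0,0,0,0,-1,1.3,1.1,0,0,0,0,-1,2.2,1.8,0,0,0,0,-1,3.1,2.5,0,0,0,0,-1,3.9,3.2,0,0,0,0,-1,4.5,3.6,0,0,0,0,-1,4.65,3.8,0,0,0,0,-1,4.65,3.8,0.5,0,0,0,-1,4.65,3.8,1.3,0,0,0,-1,4.65,3.8,2.1,0,0,0,-1,4.65,3.8,2.9,0,0,0,-1,4.65,3.8,3.6,0,0,0,-1,4.65,3.8,4,0,0,0,-1,4.65,3.8,4.03,0,0,0,-1,4.65,3.8,4.03,0,0,0,-1],
  grip_force=20,
)

```text
time_s: 12.65
tcp_pos: [452.7, 149.6, 148.7]
tool_rot: [-0.003, -0.0, 1.0, -0.001]
force: [0.3, -0.5, 0.3]
finger_gap: -0.1
```

```bash
python3 -c "
from h import *
from plant import *
s=get_state();print(s['time_s'],s['tcp_pos'],s['force'],s['finger_gap'])
for n in ['top']:
  d=optics.snapshot(n);cv2.imwrite(f'pics/{n}5.png',cv2.resize(d['img'][80:280,130:400,::-1],None,fx=2.8,fy=2.8))
"
```

```text
12.65 [452.71987715 149.59811111 148.66128485] [ 0.26812822 -0.47995649  0.32271717] -0.09131102950147389
```

View pics/top5.png

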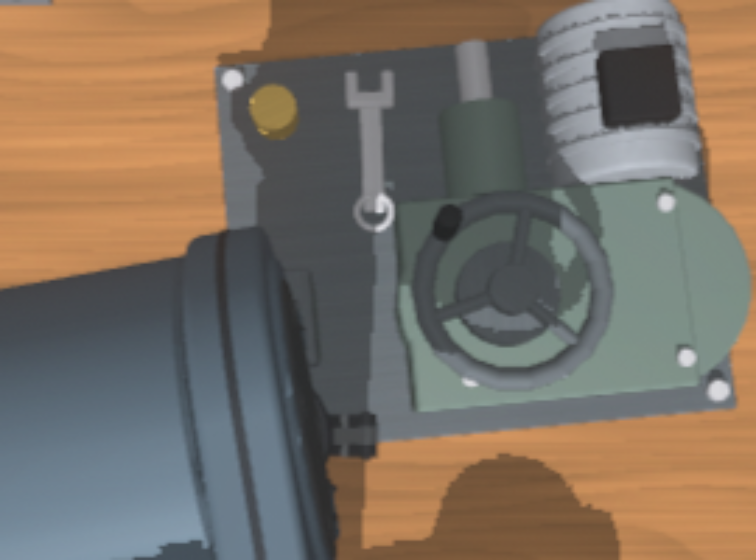

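drive_tool(
  deltas=[-0.3,0.05,-0.1,0,0,0,-1,-0.6,0.07,-0.1,0,0,0,-1,-0.9,0.08,-0.1,0,0,0,-1,-1.1,0.1,-0.15,0,0,0,-1,-1.3,0.1,-0.15,0,0,0,-1,-1.5,0.12,-0.15,0,0,0,-1,-1.7,0.14,-0.15,0,0,0,-1,-1.9,0.16,-0.15,0,0,0,-1,-2.1,0.18,-0.15,0,0,0,-1,-2.3,0.2,-0.15,0,0,0,-1,-2.5,0.22,-0.15,0,0,0,-1,-2.7,0.24,-0.15,0,0,0,-1],
)

```text
time_s: 13.7
tcp_pos: [535.0, 157.0, 153.9]
tool_rot: [-0.002, -0.0, 1.0, -0.001]
force: [0.5, -0.0, -0.1]
finger_gap: -0.2
```

```bash
python3 -c "
from h import *
from plant import *
s=get_state();print(s['time_s'],s['tcp_pos'],s['force'],s['finger_gap'])
for n in ['side']:
  d=optics.snapshot(n);cv2.imwrite(f'pics/{n}6.png',cv2.resize(d['img'][80:280,180:450,::-1],None,fx=2.8,fy=2.8))
"
```

```text
13.7 [535.00416956 157.04185088 153.8915318 ] [ 0.4548841  -0.02389843 -0.05690049] -0.22812109734970115
```

View pics/side6.png

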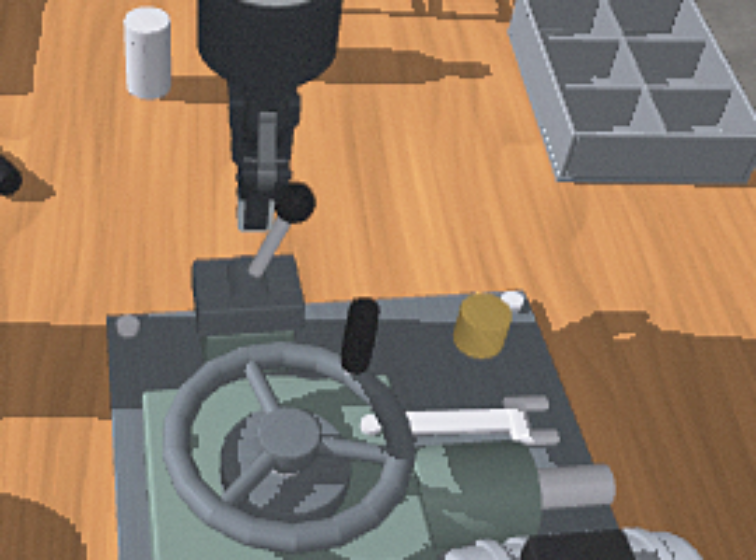

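The lever is past upright, with its ball at (294,202) in the crop in front of the fingers. I'll continue slowly to the stop.

drive_tool(
  deltas=[-0.1,0.01,0,0,0,0,-1,-0.2,0.02,0,0,0,0,-1,-0.3,0.03,0,0,0,0,-1,-0.38,0.03,0,0,0,0,-1],
)

```text
time_s: 14.08
tcp_pos: [545.6, 158.0, 153.3]
tool_rot: [-0.004, -0.0, 1.0, -0.001]
force: [-9.9, -0.6, 4.0]
finger_gap: 0.2
```

drive_tool(
  deltas=[-0.06,0,0,0,0,0,-1,-0.1,0,0,0,0,0,-1,-0.1,0,0,0,0,0,-1],
)

```text
time_s: 14.33
tcp_pos: [545.7, 158.0, 153.4]
tool_rot: [-0.007, -0.0, 1.0, -0.001]
force: [-8.7, -0.4, 4.1]
finger_gap: -0.0
```

The push is against a hard stop: the TCP no longer advances at about 9 N. I'll back off and look.

drive_tool(
  deltas=[0.2,0,0,0,0,0,-1,0.7,0,0,0,0,0,-1,1.4,0,0,0,0,0,-1,2.2,0,-0.2,0,0,0,-1,3,0,-0.8,0,0,0,-1,3.8,0.4,-1.6,0,0,0,-1,4.6,1,-2.4,0,0,0,-1,5.4,1.8,-3,0,0,0,-1,6.2,2.6,-3.4,0,0,0,-1,6.6,3.4,-3.5,0,0,0,-1,6.6,4,-3.5,0,0,0,-1,6.6,4,-3.5,0,0,0,-1,6.6,4,-3.5,0,0,0,-1],
)

```text
time_s: 15.42
tcp_pos: [349.2, 278.7, 261.4]
tool_rot: [-0.006, -0.002, 1.0, -0.001]
force: [0.4, -0.3, -0.6]
finger_gap: 0.0
```

```bash
python3 - <<'E'
from h import *
from plant import *
np.set_printoptions(suppress=True,precision=2)
s=get_state();print(s['time_s'],s['tcp_pos'],s['force'],s['finger_gap'])
ims=[];D={}
for n in ['side','top']:
    d=optics.snapshot(n);D[n]=d;ims.append(d['img']);P=cloud(d);ok=d["range_z"]>0;Z=P[...,2];X=P[...,0];Y=P[...,1]
    tp=ok&(Z>173)&(Z<182)&(np.hypot(X-587,Y-40)<30);print(n,"handle top",P[tp].mean(0))
    h=ok&(Z>128)&(Z<165)&(np.hypot(X-568,Y-155)<30)&(d["img"].max(2)<70)
    v,u=np.nonzero(h);print("ball",u.mean(),v.mean(),len(u),P[h].mean(0));d['b']=(u.mean(),v.mean())
print(tri(ray(D['top'],*D['top']['b']),ray(D['side'],*D['side']['b'])))
cv2.imwrite('pics/fin.png',cv2.resize(np.hstack(ims),None,fx=.78,fy=.78)[:,:,::-1])
E
```

```text
15.4167 [349.15 278.72 261.36] [ 0.44 -0.33 -0.62] 0.03689646614166888
side handle top [588.18  38.76 176.89]
ball 290.25324675324674 153.77272727272728 154 [570.16 150.34 147.19]
top handle top [585.17  42.21 177.53]
ball 224.32867132867133 170.17482517482517 143 [567.42 157.39 150.71]
(array([570.35, 158.55, 139.6 ]), np.float64(2.0982082774771715))
```

View pics/fin.png

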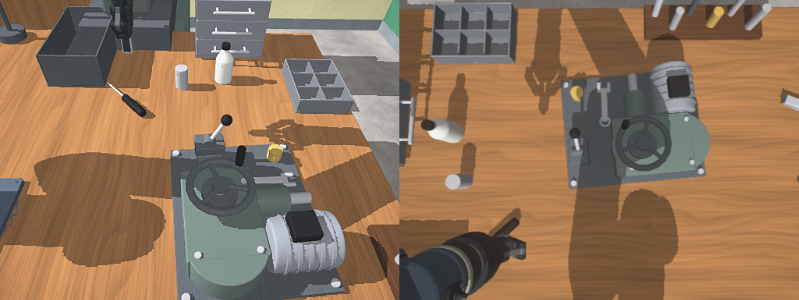

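Final view: the lever leans to the far side with its ball at (226,120) in the side half. It triangulates to (570,159,140) against an expected fully-over (570,158,142). The handle hasn't moved and the other items are in place.

```bash
python3 -c "
from plant import *
print(bot.hand_in(), get_state()['time_s'])"
```

```text
the job is handed in; nothing more can be done
the job is handed in; nothing more can be done
```

The belt is tensioned to about 15 N at the crank handle and the lock lever is fully over, away from the robot's side. I handed the job in at about 15.5 s, and no verdict was reported.

- **Wheel:** I gripped the crank handle and wound it clockwise through the slack, at 1–3 N. The take-up began about 2.4 rad from where the handle started. I wound on in small steps until the push read 15.0 N, which was the highest reading. I then eased the load off before letting go, and the handle stayed put afterwards.
- **Lever:** I pushed the ball over with closed fingers until it stopped dead at about 9 N, then backed away. The ball sits at (570, 159, 140) mm, against an expected (570, 158, 142) mm for fully over.
- **Surroundings:** in the last pictures the wrench, the yellow part and the other items were where they had been. The arm was clear of everything, with about 0 N on the tool.

**Checks that disagreed:**
- Force readings scattered by roughly ±0.5–1 N. The fit over the take-up readings gives about 14.8 N, and the wheel angle gives 14.2–15.1 N.
- The grip gave way a little under load. The tool was about 0.15 rad ahead of where the handle finally rested, so I relied on the force reading rather than the tool's position.
- The side and top cameras differed by 3–6 mm on the wheel centre.
- The lever seemed to start slightly past its zero position.

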